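Unbolt the tool crib's sagging gate bolt and hold the gate ajar

ROBOT

A 6-joint arm with a two-finger parallel gripper is mounted at the origin on the work surface. World frame = base frame: x ahead of the robot, y to its left, z up, the work surface at z = 0. Lengths are in m, angles in rad, forces in N, time in s.
With the tool pointing down it reaches from about 0.3 to 0.875 m from the base axis. Payload 6.4 kg.
Tool frame: the origin (TCP) lies midway between the tips of the shut fingers; the grasp point (between the pads) lies 19 mm behind it; z points along the fingers, y is the line along which they close (so a half turn about z gives the same grasp; the last joint's range is limited). The gripper opens to 85 mm and grips with 20 to 120 N. Pads are 22 mm wide; open, the fingers measure 114 mm over their backs; the gripper's body (76 mm by 85 mm) begins 54 mm behind the grasp point. The pads swing forward as they close: fully open they stand 13 mm farther back than shut.
Start: joints at [-1.454, 0.181, 1.607, -0, 1.354, -0.206], TCP at [0.182, -0.545, 0.231] pointing down, gripper open.
Joint ranges: [-2.99, 2.99], [-0.89, 2.07], [0.3, 2.58], [-1.14, 4.28], [0, 2.63], [-3.12, 3.12]. Speed limits (rad/s): [2.57, 2.57, 3.01, 3.14, 3.14, 3.14].

INTERFACE

Orientations are given as a unit quaternion [w, x, y, z].
In Python, from bench import ctrl gives the robot as it stands.
- The arm moves only by the tool drive_tool, never from a script. Its argument "plan" is a list that holds one entry, the list of rows, each a list of 4 numbers: the shift along the tool's x, y, z scaled (see below), then the turn about the tool's z scaled (see below). In form: [[[x, y, z, roll], ...]]. A call has 1 to 12 rows; each row is the pose to reach, as a shift and turn from the pose commanded when the call began, along the tool's axes at that moment, turning the shorter way round; what a row does not reach only later rows make up. The controller multiplies each number of a shift by 400 mm and each number of a turn by 180 degrees. A row lasts 1/12 s, in which the tool goes at most 41.7 mm and 7.16 degrees, less where a joint would pass 70% of its speed; a pose out of reach is approached as far as the arm can. A call with a number of a shift or a turn outside -1 to 1 is refused whole. A call with a gripper value outside its range is refused whole. "jaw" is the closure, from 0 (fully open) to 1 (shut), set as the call begins (left out, the last holds). The fingers move at their own pace and stop on an object; the grip force is fixed at half the most. Time passes only in rows, so rows that repeat a pose let the fingers close. It gives the time, the measured TCP pose, the force, the opening and the grip force at its end, in the units of the state.
- ctrl.get_obs(): the state, without advancing time (a new reading comes with each control period).
- ctrl.camera(name): name is "scene" or "top"; returns (picture, depth): 400x640x3 uint8, red, green, blue; 400x640 float32, m along the optical axis (not along the pixel's ray), 0 where there is no reading.
- ctrl.camera_info(name): a dict with "camera_matrix" (3x3 intrinsics, pixels), "D" ([k1, k2, p1, p2, k3] as OpenCV has them; the pictures are not rectified), "R" (3x3) and "t" (3): a world point X has camera coordinates R X + t. Camera axes: x right, y down, z forward; pixel columns grow to the right and rows downward; lengths in m; the calibration is good to about 2 mm. A picture is of the moment at which its call begins. camera_info takes no time and is no camera call.
- ctrl.hand_in(): hands the job in; it is judged then, once.
The state is a dict: "time_s": time; "q": joint angles; "dq": joint speeds; "joint_efforts": joint torques, N m; "eef_pos": TCP position; "eef_rot": TCP orientation; "wrist_force": force on the tool from outside, world axes, zero at the start; "torque": the same for the moment, N m; "opening": opening from 0.0 (shut) to 1.0 (fully open); "grasp_force": force on a finger pad.
Only numpy, scipy, OpenCV 4.12 (cv2) and the standard library are available. Lean on these libraries where they do the work, as an engineer would, in place of code of your own. Each camera call takes 0.05 s, during which the arm holds its last target. There are 200 camera calls.

TASK

The low gate of the tool crib is shut by a barrel bolt that sags, so that the toe at its end hangs behind the bent-up lip of the keeper. Take the bolt's upright wooden grip, lift the bolt so the toe passes over the lip while you draw it fully back without wrenching it against the keeper, and only then swing the gate about 10 cm ajar (measured at its free edge), towards the side where the robot stands. Finish while still holding the grip, with the gate held steady there against its closing spring and the bolt still drawn, and leave the mallet, the carved panel and the gouge where they lie.

Things in the scene. Friction and masses are not known exactly. Their poses are not given: they have to be found in the camera images.
- crib: open-topped wooden tool crib fixed on the bench, 400 mm wide (its y), walls 110 mm high, two dark posts 138 mm high at its front corners. Origin on the bench under the middle of the shut gate (mid-thickness); its +x points into the crib, -x to the side the gate opens to, +y to the hinge post, -y to the latch post, z up. Place and yaw vary
- gate (a joint): swing of the slatted wooden gate (rad), 283 mm wide, 30 thick, 138 high: 0 shut, grows to 1.2 as it opens towards crib -x. A spring always closes it: 0.36 Nm when shut, plus 1.2 Nm per rad. 10 cm at the free edge is about 0.35 rad. The gate cannot open while the toe is between the keeper's cheeks
- hinge (a point): point on the gate's vertical hinge line, 138 mm above the bench: in the crib's frame at x -20 mm, y +150 mm. Seen from above the gate opens clockwise about it. It is fixed on the gate and turns with it, its y axis pointing along the gate from free edge to hinge
- gate_edge (a point): top of the gate's free edge (mid-thickness), 289 mm from the hinge line along the gate and 20 mm to the crib's +x side of it (gate shut)
- barrel (a joint): tilt of the barrel (rad) about its cross pin on the gate (crib x 0, y +90, z 180 mm): 0 = sagged, rod drooping 0.05 below level towards the latch post; grows as the bolt is lifted, stop 0.15; falls back by gravity. The toe clears the lip from about 0.045 (grip lifted 7 mm; 12 mm gives 0.075). Fully drawn, the grip can be lifted at most 15 mm from sagged
- bolt (a joint): draw of the bolt along the barrel (m): 0 fully shot (starts at 0 to 0.006), grows as it is pulled towards the hinge side (crib +y), stop at 0.055. Sagged, it is caught by the lip at about 0.007; the toe is clear of the keeper from about 0.028. It slides with about 1.5 N of friction and stays where it is left. The bolt weighs about 0.3 kg with barrel, toe and grip
- grip: upright round wooden grip on the bolt's steel rod, 22 mm diameter, 56 mm long (its z). Origin on its axis, 24 mm above its lower end, 40 above the rod's axis, about 212 above the bench at the start. Gate shut, bolt shot: crib x 0, y -70 mm, 220 mm from the hinge along the gate. Moves with bolt, barrel and gate. Nothing beside it rises above 202 mm
- toe: square steel toe at the rod's end, 16 x 14 mm, hanging 22 mm below the rod's axis (the rod is 12 mm thick). Origin on the rod's axis over the toe's middle; 98 mm beyond the grip
- keeper: steel keeper on top of the latch post: two upright cheeks (crib x -14 and +14 mm, 4 mm thick, 62 mm high) and between them, at the end next to the gate, the bent-up lip. Origin on the post's top under the lip, at crib y -150 mm, 138 mm above the bench
- lip_top (a point): middle of the lip's top edge, 157 mm above the bench; the lip is 5 mm thick along crib y. The toe sagged reaches about 12 mm below this edge, on the far side (crib -y)
- mallet: bystander: round wooden carver's mallet standing on its head, 82 mm wide, 235 mm high, beyond the hinge post; origin under its centre
- panel: bystander: carved wooden panel with one round end, 110 x 165 mm, 28 mm thick, lying flat beyond the latch post; origin under the middle of its square part
- gouge: bystander: gouge with a wooden handle lying on the crib's floor, 240 mm long; origin near its middle

How it is judged:
By the outcome, as a careful person would: the job done as asked, in the order asked, and still so for the second after the job is handed in, while the arm keeps its last pose, push and grip.
It also fails if it takes over 32 s, if anything falls off the work surface, if the arm or the gripper's body presses on something with over 40 N, if the wrist force passes 120 N, or if a joint passes its speed limit or range.

## Working session

There is one attempt and no reset: what is moved stays moved. The work goes in short steps, Python scripts to look and compute and a tool call to move; the robot and the scene stay as the last step left them, time stands still between calls to the robot, and variables do not carry over. Pictures are saved under pics/ and viewed, at most 10 in all, crops included, and the job is handed in when it is done.

Besides the shell and the picture viewer there is one more tool, called as a command line: name --argument value ..., lists and objects as JSON in quotes. drive_tool: Moves the arm, as the interface text tells. Its arguments: {"type":"object","properties":{"plan":{"type":"array"},"jaw":{"type":"number"}},"required":["plan"]}

```bash
mkdir -p pics
python3 - <<'E'
from bench import ctrl
import cv2,numpy as np
for n in("scene","top"):
    p,d=ctrl.camera(n); cv2.imwrite(f"pics/{n}0.png",p[:,:,::-1]); np.save(f"pics/{n}0.npy",d)
    i=ctrl.camera_info(n); print(n,i)
o=ctrl.get_obs(); print(o)
E
```

```text
scene {'camera_matrix': array([[433.17263027,   0.        , 323.13023108],
       [  0.        , 433.17263027, 202.92713016],
       [  0.        ,   0.        ,   1.        ]]), 'D': array([-0.06244385,  0.        ,  0.        ,  0.        ,  0.        ]), 'R': array([[ 0.66466877,  0.74672665,  0.02479387],
       [ 0.42891819, -0.35419197, -0.83100977],
       [-0.61175535,  0.56298079, -0.55570498]]), 't': array([-0.43463398, -0.1424375 ,  1.44018127])}
top {'camera_matrix': array([[491.93608636,   0.        , 318.79586671],
       [  0.        , 491.93608636, 205.24375724],
       [  0.        ,   0.        ,   1.        ]]), 'D': array([-0.06845139,  0.        ,  0.        ,  0.        ,  0.        ]), 'R': array([[-0.01807518, -0.99978953, -0.00970486],
       [-0.99704171,  0.01874906, -0.07454063],
       [ 0.0747069 ,  0.00832881, -0.99717075]]), 't': array([0.04636644, 0.61834173, 1.48174156])}
{'time_s': 0.1, 'q': array([-1.45430155e+00,  1.81479567e-01,  1.60789165e+00,  7.44808510e-07,
        1.35378963e+00, -2.06290711e-01]), 'dq': array([ 2.34485192e-05, -1.29819369e-03, -8.44583531e-04,  4.71827849e-04,
        2.21636272e-04, -8.64915251e-04]), 'joint_efforts': array([ 5.52476013e-04, -4.45877123e+01, -3.52239347e+01, -3.32311465e-04,
        4.14930400e-03,  4.85175838e-05]), 'eef_pos': array([ 0.18235962, -0.54480415,  0.23047493]), 'eef_rot': array([-7.83291119e-04,  9.87004146e-01,  1.60692876e-01,  3.55558035e-05]), 'wrist_force': array([ 1.20015308,  0.14729945, -0.49505617]), 'torque': array([-0.01696769, -0.00268901, -0.04306376]), 'grasp_force': 0.0, 'opening': 0.998684255486167}
```

View pics/scene0.png

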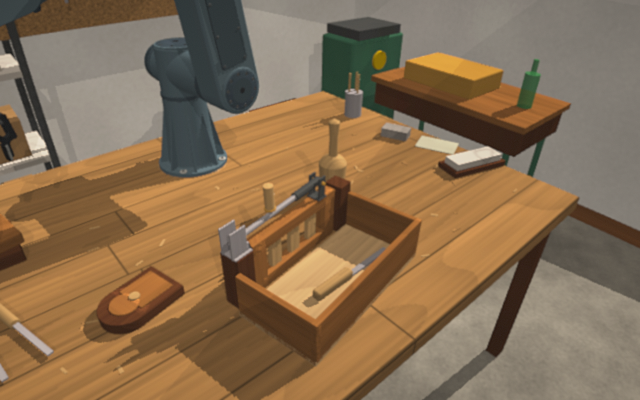

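View pics/top0.png

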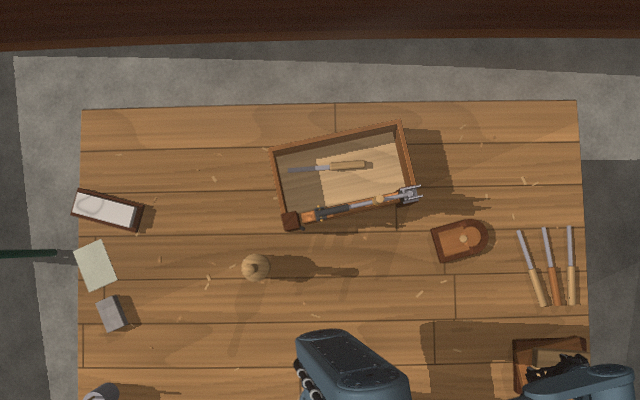

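The scene view shows the grip at about (268,197), the keeper at (232,238) and the mallet at (333,155). In the top view the gate runs from the hinge post (291,221) to the keeper (410,194), with the grip near (380,197). I'll enlarge both.

Run:
```python
import cv2,numpy as np
a=cv2.imread("pics/scene0.png")[160:310,210:360]; b=cv2.imread("pics/top0.png")[160:250,270:430]
cv2.imwrite("pics/c1.png",cv2.resize(a,None,fx=4,fy=4,interpolation=cv2.INTER_CUBIC))
cv2.imwrite("pics/c2.png",cv2.resize(b,None,fx=5,fy=5,interpolation=cv2.INTER_CUBIC))
```

```text
(no output)
```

View pics/c1.png

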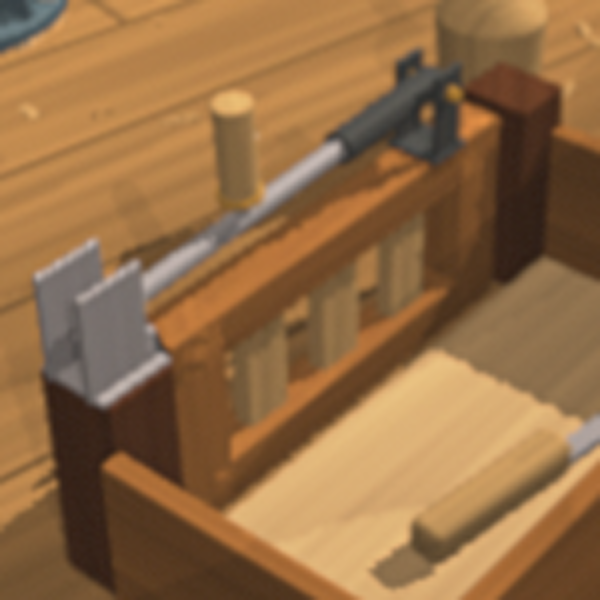

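View pics/c2.png

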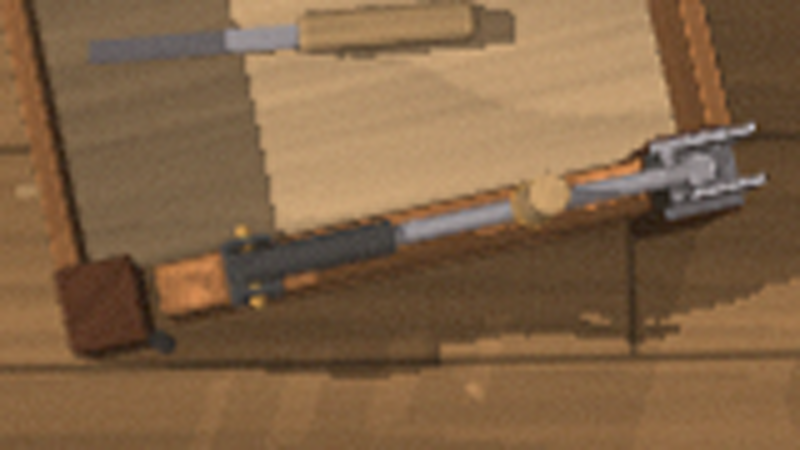

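The scene crop puts the grip's top centre at about (268.2,185.7). In the top crop, the grip top is at about (379.6,198.6), the barrel pin (between the yellow screws) at (319.5,212.8) and the toe end of the rod at (409.6,193.6). The toe sits between the cheeks.

```bash
cat > h.py <<'E'
from bench import ctrl
import cv2,numpy as np
from scipy.spatial.transform import Rotation as Rn
def ray(n,px):
    i=ctrl.camera_info(n); R,t=i["R"],i["t"]
    u=cv2.undistortPoints(np.array([[px]],float),i["camera_matrix"],i["D"])[0,0]
    return -R.T@t, R.T@np.array([u[0],u[1],1])
def onz(n,px,z):
    c,d=ray(n,px); return c+d*(z-c[2])/d[2]
def tri(p1,p2):
    (a,d),(b,e)=ray("scene",p1),ray("top",p2)
    s=np.linalg.lstsq(np.c_[d,-e],b-a,rcond=None)[0]; P,Q=a+d*s[0],b+e*s[1]
    return (P+Q)/2,np.linalg.norm(P-Q)
E
python3 - <<'E'
from h import *
np.set_printoptions(precision=4,suppress=True)
print("grip tri",tri((268.2,185.7),(379.6,198.6)))
g=onz("top",(379.6,198.6),.244);print("grip top",g, onz("scene",(268.2,185.7),.244))
pin=onz("top",(319.5,212.8),.18);toe=onz("top",(409.6,193.6),.170)
print(pin,toe)
for q,z in(((317.6,206),.18),((321.2,219.6),.18)):print("screw",onz("top",q,z))
sc=lambda x,y:(210+x/4-.4,160+y/4-.4)
print("scene pin screw",onz("scene",sc(455,93),.18))
# cheek tops ends in top view z=.2
tp=lambda x,y:(270+x/5-.4,160+y/5-.4)
for a,b in(((650,148),(752,128)),((660,207),(764,180))):
    P,Q=onz("top",tp(*a),.2),onz("top",tp(*b),.2);print("cheek",P,Q,np.degrees(np.arctan2(*(P-Q)[:2])))
# post top corners
for c in((57,268),(130,257),(150,330),(72,350)):print("post",onz("top",tp(*c),.138))
for A,B in((pin,toe),(pin,g)):
    v=A-B; print("yaw y-axis",np.degrees(np.arctan2(-v[0],v[1])),np.hypot(*v[:2]))
o=ctrl.get_obs();w,x,y,z=o["eef_rot"];print(Rn.from_quat([x,y,z,w]).as_matrix())
E
```

```text
grip tri (array([ 0.6183, -0.1247,  0.2419]), np.float64(0.0038514813556463847))
grip top [ 0.617 -0.126  0.244] [ 0.6223 -0.1251  0.244 ]
[0.5866 0.0321 0.18  ] [ 0.6357 -0.2181  0.17  ]
screw [0.6053 0.037  0.18  ]
screw [0.5679 0.0278 0.18  ]
scene pin screw [0.6051 0.0381 0.18  ]
cheek [ 0.6453 -0.186   0.2   ] [ 0.6552 -0.2418  0.2   ] -10.048338728424955
cheek [ 0.6131 -0.1904  0.2   ] [ 0.6267 -0.2473  0.2   ] -13.448766868049526
post [0.59   0.1412 0.138 ]
post [0.5954 0.0998 0.138 ]
post [0.554  0.0891 0.138 ]
post [0.5435 0.1333 0.138 ]
yaw y-axis 11.10398125314362 0.2549344706825771
yaw y-axis 10.880992795095159 0.16097873234184396
[[ 0.9484  0.3172 -0.0002]
 [ 0.3172 -0.9484  0.0016]
 [ 0.0003 -0.0015 -1.    ]]
```

drive_tool --plan '[[[0.05,-0.03,-0.1,-0.03],[0.9,-0.5,-0.225,-0.461],[0.9,-0.5,-0.225,-0.461],[0.9,-0.5,-0.225,-0.461],[0.9,-0.5,-0.225,-0.461],[0.9,-0.5,-0.225,-0.461],[0.9,-0.5,-0.225,-0.461],[0.9,-0.5,-0.225,-0.461],[0.9,-0.5,-0.225,-0.461],[0.9,-0.5,-0.225,-0.461],[0.9,-0.5,-0.225,-0.461],[0.9,-0.5,-0.225,-0.461]]]' --jaw 0

```text
time_s: 1.1
eef_pos: [0.4628, -0.238, 0.3218]
eef_rot: [0.0, 0.628, 0.778, 0.001]
wrist_force: [-0.1, 0.6, 0.0]
opening: 1.001
grasp_force: 0.0
```

```bash
cat >> h.py <<'E'
np.set_printoptions(precision=4,suppress=True)
def st():
    o=ctrl.get_obs();w,x,y,z=o["eef_rot"];M=Rn.from_quat([x,y,z,w]).as_matrix()
    print("t",o["time_s"],"p",o["eef_pos"],"yang",np.degrees(np.arctan2(M[1,1],M[0,1])),"F",o["wrist_force"],"T",o["torque"],"op",o["opening"],"gf",o["grasp_force"]);return o,M
def to(P,ang=None):
    o,M=st(); d=M.T@(np.array(P)-o["eef_pos"])/.4
    r=0 if ang is None else -(ang-np.degrees(np.arctan2(M[1,1],M[0,1])))/180
    print("row",d,r)
E
python3 - <<'E'
from h import *
to((.618,-.1245,.32),11.5)
L,R=onz("top",(271,151),.11),onz("top",(401,121),.11);v=L-R;print(L,R,np.degrees(np.arctan2(-v[0],v[1])),np.linalg.norm(v))
E
```

```text
t 1.1 p [ 0.4628 -0.238   0.3218] yang 12.124808333101097 F [-0.0812  0.5718  0.0453] T [ 0.0476 -0.0025  0.0093] op 1.0005903054138277 gf 0.0
row [0.1959 0.4388 0.0053] 0.003471157406117204
[0.7737 0.1706 0.11  ] [ 0.8553 -0.2108  0.11  ] 12.077298544770692 0.3900651087755518
```

drive_tool --plan '[[[0.2,0.44,0,0],[0.2,0.44,0,0],[0.2,0.44,0,0],[0.2,0.44,0,0],[0.2,0.44,0,0],[0.2,0.44,0,0],[0.2,0.44,0,0]]]'

```text
time_s: 1.68
eef_pos: [0.6173, -0.1267, 0.32]
eef_rot: [-0.001, 0.632, 0.775, -0.0]
wrist_force: [-0.1, -0.2, -0.6]
opening: 0.995
grasp_force: 0.0
```

Run:
```python
from h import *
to((.618,-.1245,.207),11.7)
p,d=ctrl.camera("scene");cv2.imwrite("pics/s1.png",cv2.resize(p[100:300,180:380,::-1],None,fx=3,fy=3,interpolation=cv2.INTER_CUBIC))
```

```text
t 1.6833 p [ 0.6173 -0.1267  0.32  ] yang 11.626776630363734 F [-0.0852 -0.1707 -0.5609] T [ 0.0271  0.0556 -0.0252] op 0.9945546069746827 gf 0.0
row [0.0048 0.0032 0.2826] -0.00040679649797925106
```

View pics/s1.png

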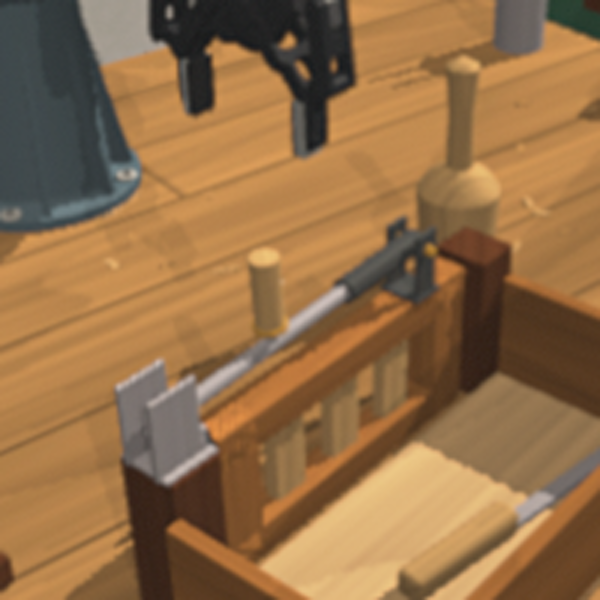

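The open fingers, at crop (197,110) and (308,150), straddle the grip top at (264,257), so I can descend.

drive_tool --plan '[[[0.005,0.003,0.08,0],[0.005,0.003,0.16,0],[0.005,0.003,0.22,0],[0.005,0.003,0.26,0],[0.005,0.003,0.28,0],[0.005,0.003,0.28,0],[0.005,0.003,0.28,0]]]'

```text
time_s: 2.32
eef_pos: [0.6175, -0.1267, 0.2101]
eef_rot: [0.0, 0.633, 0.774, 0.0]
wrist_force: [-0.1, 0.1, 0.3]
opening: 0.998
grasp_force: 0.0
```

Run:
```python
from h import *
st()
p,d=ctrl.camera("scene");cv2.imwrite("pics/s2.png",cv2.resize(p[130:280,200:350,::-1],None,fx=4,fy=4,interpolation=cv2.INTER_CUBIC))
```

```text
t 2.3167 p [ 0.6175 -0.1267  0.2101] yang 11.405261203238284 F [-0.072   0.0922  0.3273] T [0.0093 0.0469 0.0595] op 0.9984557828986279 gf 0.0
```

View pics/s2.png

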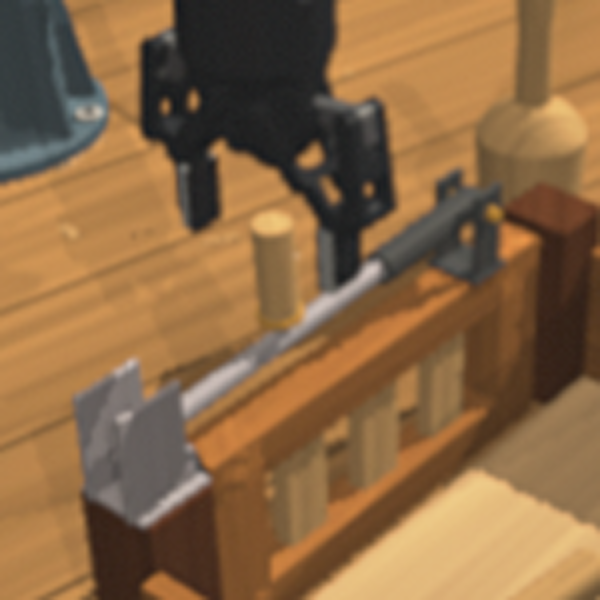

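The fingertips straddle the grip at crop (205,225) and (335,285). Their midpoint is about (270,255) and the grip axis at that height is about (276,258), so I'll shift 2 mm along +y and close.

drive_tool --plan '[[[0,0.005,0.003,0],[0,0.005,0.003,0],[0,0.005,0.003,0],[0,0.005,0.003,0],[0,0.005,0.003,0],[0,0.005,0.003,0],[0,0.005,0.003,0],[0,0.005,0.003,0]]]' --jaw 1

```text
time_s: 3.03
eef_pos: [0.6199, -0.1254, 0.2084]
eef_rot: [0.0, 0.633, 0.774, 0.0]
wrist_force: [0.2, -0.0, 1.0]
opening: 0.242
grasp_force: 58.5
```

Run:
```python
from h import *
st()
```

```text
t 3.0333 p [ 0.6199 -0.1254  0.2084] yang 11.478371535214167 F [ 0.2026 -0.0016  1.0448] T [ 0.0408 -0.0326 -0.0311] op 0.24151785498639827 gf 58.50636184215546
```

drive_tool --plan '[[[0.002,0,-0.006,0],[0.004,0,-0.012,0],[0.006,0,-0.02,0],[0.008,0,-0.03,0],[0.008,0,-0.03,0],[0.008,0,-0.03,0]]]'

```text
time_s: 3.53
eef_pos: [0.6188, -0.1217, 0.22]
eef_rot: [-0.001, 0.633, 0.774, 0.0]
wrist_force: [1.7, 2.4, -4.2]
opening: 0.24
grasp_force: 58.9
```

Run:
```python
from h import *
st()
p,d=ctrl.camera("scene");cv2.imwrite("pics/s3.png",cv2.resize(p[130:280,200:350,::-1],None,fx=4,fy=4,interpolation=cv2.INTER_CUBIC))
```

```text
t 3.5333 p [ 0.6188 -0.1217  0.22  ] yang 11.509013909893577 F [ 1.7269  2.3716 -4.2437] T [ 0.0578 -0.1145  0.1278] op 0.24022330587937252 gf 58.940348625183105
```

View pics/s3.png

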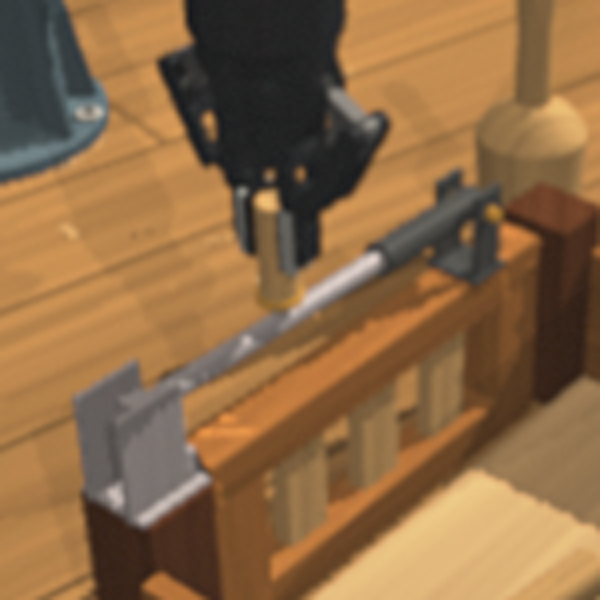

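The bolt is lifted: the rod runs level at crop (165,385)→(380,260) and the toe is above the lip between the cheeks. Now I draw it.

drive_tool --plan '[[[0.012,0,0,0],[0.024,0,0,0],[0.036,0,0,0],[0.048,0,0,0],[0.06,0,0,0],[0.072,0,0,0],[0.072,0,0,0]]]'

```text
time_s: 4.17
eef_pos: [0.613, -0.0927, 0.2199]
eef_rot: [-0.0, 0.633, 0.775, 0.0]
wrist_force: [0.9, 0.4, -5.5]
opening: 0.243
grasp_force: 58.9
```

Run:
```python
from h import *
st()
```

```text
t 4.1667 p [ 0.613  -0.0927  0.2199] yang 11.524220565561507 F [ 0.9084  0.3905 -5.5043] T [-0.0751 -0.1806  0.0695] op 0.24305801508140704 gf 58.92710745334625
```

drive_tool --plan '[[[0.012,0,0,0],[0.024,0,0,0],[0.036,0,0,0],[0.046,0,0,0],[0.046,0,0,0]]]'

```text
time_s: 4.58
eef_pos: [0.6094, -0.0749, 0.2199]
eef_rot: [-0.0, 0.633, 0.774, 0.0]
wrist_force: [1.0, 1.1, -7.8]
opening: 0.242
grasp_force: 58.8
```

drive_tool --plan '[[[0.004,0,0,0],[0.006,0,0,0],[0.006,0,0,0]]]'

```text
time_s: 4.83
eef_pos: [0.6091, -0.0736, 0.22]
eef_rot: [-0.0, 0.633, 0.774, -0.0]
wrist_force: [1.8, -0.6, -7.6]
opening: 0.239
grasp_force: 58.9
```

drive_tool --plan '[[[0.004,0,0,0],[0.006,0,0,0],[0.006,0,0,0]]]'

```text
time_s: 5.08
eef_pos: [0.6087, -0.0713, 0.22]
eef_rot: [-0.0, 0.633, 0.774, -0.0]
wrist_force: [1.0, -0.4, -6.9]
opening: 0.237
grasp_force: 58.9
```

drive_tool --plan '[[[0.003,0,0,0],[0.005,0,0,0],[0.005,0,0,0]]]'

```text
time_s: 5.33
eef_pos: [0.6084, -0.0697, 0.2203]
eef_rot: [0.0, 0.633, 0.774, -0.0]
wrist_force: [0.9, -2.6, -6.5]
opening: 0.24
grasp_force: 58.9
```

drive_tool --plan '[[[0.003,0,0,0],[0.004,0,0,0],[0.004,0,0,0]]]'

```text
time_s: 5.58
eef_pos: [0.6084, -0.0693, 0.2208]
eef_rot: [0.001, 0.633, 0.774, -0.001]
wrist_force: [1.1, -7.1, -5.2]
opening: 0.24
grasp_force: 59.0
```

Run:
```python
from h import *
st()
p,d=ctrl.camera("scene");cv2.imwrite("pics/s4.png",cv2.resize(p[130:280,200:350,::-1],None,fx=4,fy=4,interpolation=cv2.INTER_CUBIC))
```

```text
t 5.5833 p [ 0.6084 -0.0693  0.2208] yang 11.449414667786822 F [ 1.0724 -7.1201 -5.2388] T [-1.6479 -0.3016  0.1904] op 0.24040521583563446 gf 58.966432213783264
```

View pics/s4.png

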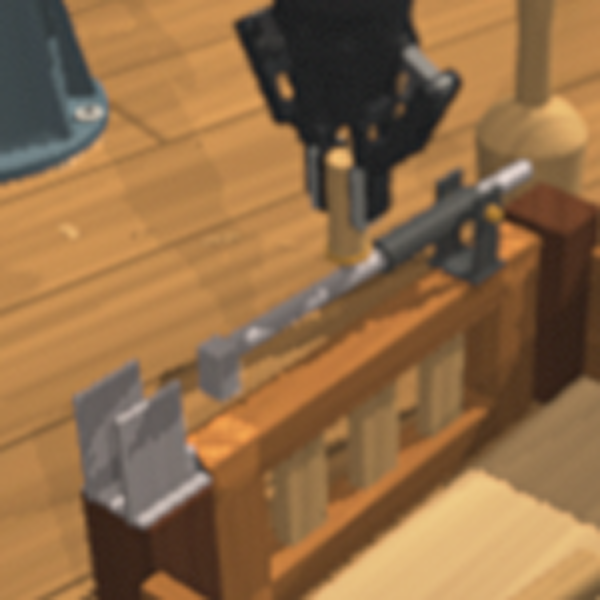

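The bolt is against its stop (7 N), with the toe at crop (220,365) well clear of the keeper. Next I swing along the hinge arc.

drive_tool --plan '[[[-0.001,-0.015,0,0.011],[-0.0025,-0.029,0,0.022],[-0.003,-0.044,0,0.033],[-0.003,-0.058,0,0.045],[-0.002,-0.073,0,0.056],[-0.001,-0.087,0,0.067],[0,-0.102,0,0.078],[0.002,-0.116,0,0.089],[0.005,-0.131,0,0.1],[0.008,-0.1445,0,0.111],[0.008,-0.1445,0,0.111],[0.008,-0.1445,0,0.111]]]'

```text
time_s: 6.63
eef_pos: [0.552, -0.077, 0.2212]
eef_rot: [0.002, 0.758, 0.652, 0.001]
wrist_force: [7.0, -5.9, -6.2]
opening: 0.237
grasp_force: 59.0
```

Run:
```python
from h import *
o,M=st(); print("F in tool axes",M.T@o["wrist_force"])
p,d=ctrl.camera("top");a=p[150:270,260:430,::-1]
q,d=ctrl.camera("scene");b=q[130:280,180:350,::-1]
cv2.imwrite("pics/s5.png",cv2.resize(np.vstack([a,b]),None,fx=2.2,fy=2.2,interpolation=cv2.INTER_CUBIC))
```

```text
t 6.6333 p [ 0.552  -0.077   0.2212] yang -8.597135502782292 F [ 6.9912 -5.8856 -6.2049] T [-1.1689 -0.7599 -0.2356] op 0.2373379851552249 gf 59.01013970375061
F in tool axes [-4.7688  7.7648  6.2438]
```

View pics/s5.png

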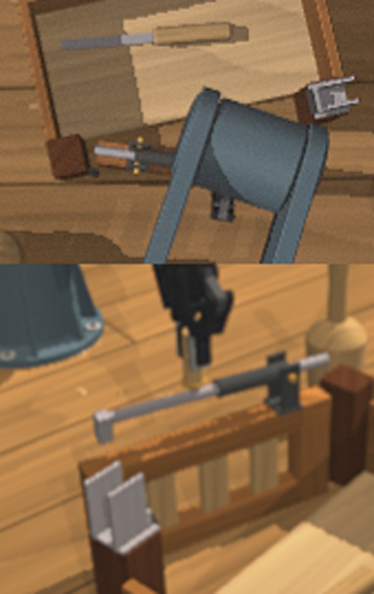

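The gate is ajar. The grip's travel of 56.9 mm on a 166 mm radius gives 0.344 rad, about 9.9 cm at the free edge. The bolt is still drawn, with the toe at lower crop (103,425) and the rod tail sticking out at (320,358). I'll hold briefly to check it stays steady.

drive_tool --plan '[[[0,0,0,0],[0,0,0,0],[0,0,0,0],[0,0,0,0],[0,0,0,0],[0,0,0,0],[0,0,0,0],[0,0,0,0]]]'

```text
time_s: 7.4
eef_pos: [0.5522, -0.0771, 0.2212]
eef_rot: [0.002, 0.758, 0.652, 0.001]
wrist_force: [5.1, -5.1, -5.0]
opening: 0.24
grasp_force: 59.0
```

Run:
```python
from h import *
o,M=st(); 
if np.linalg.norm(o["eef_pos"]-[.552,-.077,.2212])<.003: print(ctrl.hand_in())
```

```text
t 7.4 p [ 0.5522 -0.0771  0.2212] yang -8.570089130546396 F [ 5.1265 -5.0543 -5.0454] T [-1.1353 -0.7504 -0.1938] op 0.24024613777566894 gf 59.04251039028168
the job is handed in; nothing more can be done
None
```

I lifted the bolt, drew it fully back and swung the gate about 10 cm ajar (worked out from the grip's travel), then handed in at 7.4 s still holding the grip, with the gate steady and nothing else touched; no verdict came back.

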